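# Pin the board carriage at its station by feel

## Task

Lock the board carriage of the slide fixture at its station: take the red-knobbed index pin out of the wooden rack and stand it in the carriage's brass bush; then, bearing down only lightly, slide the carriage along by the pin, its tip feeling over the hidden strip below, until it drops into the strip's blind hole. Seat the pin fully home, collar flush on the bush, and let go. Never press or shove the pin hard against the fixture, and leave the black pin and the other things on the bench where they are.

Things in the scene. Friction and masses are not known exactly. Their poses are not given: they have to be found in the camera images.
- slide_base: the slide fixture, fixed to the bench: aluminium base plate with two steel guide rails and two end blocks, 166 x 266 mm, rails 43 mm high. Origin: centre of its underside; z up, y along the rails (the slide direction), x across them.
- strip_face (a point): point on the smooth, level steel index strip hidden under the carriage, 27 mm above the base's origin, straight below the bush's path, at mid-travel. One unmarked, square-edged blind hole in it, 11.5 mm wide, 14 mm deep, lies on that path: the bush is over it at some travel between 0.020 and 0.050 m, different each time (the strip is clamped anew); no reading shows where.
- carriage (a joint): travel of the dark carriage (126 x 130 x 12 mm plate, a blue circuit board in a nest on its +x half) along the base's +y, in m: 0 at the -y end stop, 0.070 at the +y end stop. It starts within 8 mm of the -y end, so the hole is always ahead in +y. It slides with about 2 N of friction, stays where it is left and cannot lift.
- bush (a point): centre of the top rim of the carriage's brass bush, 48.5 mm above the base's origin, 32 mm to the -x side of its middle; rides with the carriage; axes as the base's. It stands 8 mm above the plate; its mouth is a funnel 18.4 mm wide at the rim (23 mm outside), narrowing over 8 mm to a 12 mm bore through the 12 mm plate. The strip's face is 21.5 mm below the rim.
- index_pin: steel pin with a red round knob, 70 to 120 g, upright in an end hole of the rack. Origin: underside centre of its collar (23 mm wide, 5 high); z up. Below: shank 10 mm wide, 32 long, last 4 tapering to a 5 mm tip. Above: neck, then knob 24 mm wide from 13 to 43 mm, to grip. In the bush, tip on the strip, the origin is 10.5 mm above the rim; fully home it is at the rim.
- index_pin_tip (a point): the tip of the index pin's shank, 32 mm below its origin.
- short_pin: the pin with the black knob that belongs to another fixture: same knob, collar and shank width, shank 18 mm long, in the other end hole of the rack. Origin: centre of the underside of its collar. To be left alone.
- pin_rack: the wooden block that holds the pins, 46 x 112 x 38 mm, fixed. Origin: centre of its underside. Its holes, 13 mm wide and 34 mm deep, lie on its y axis, 32 mm either side of the middle (a smaller empty one in the middle); the pins' collars rest on its top. Either pin may be in either hole.
- part_tin: open round metal tin with small screws, 67 mm wide, 26 mm high, a bystander. Origin: centre of its foot.
- tape_roll: roll of black tape lying flat, 68 mm wide, 19 mm high, a bystander. Origin: centre of its underside.
Things that resemble listed ones, but are neither listed nor needed, are in the scene too. What is shaped like the index_pin but purple is not meant.

How it is judged (in metres and radians):
On the way, in this order (a step that is already met when the one before it is completed fails the run):
1. the index pin stands upright in the bush with its tip on the strip, not yet in the hole (horizontal distance between index_pin_tip and bush below 0.003 m and z of index_pin in the frame of bush between 0.0085 and 0.0145 m and angle between index_pin's own z axis and vertical below 0.15 rad), for 0.1 s.
2. the carriage has been slid along and the pin has dropped at least 4 mm into the blind hole (horizontal distance between index_pin and bush below 0.003 m and z of index_pin in the frame of bush below 0.0065 m and value of joint carriage above 0.015 m), for 0.1 s.
At the end, for the whole second after the job is handed in: The index pin is fully home in the strip's hole: its collar within 2 mm of the rim of the bush, centred within 3 mm, upright within 0.06 rad, let go and at rest, the carriage still; the black pin, the screw tin and the tape roll within 20 mm of where they were (z of index_pin in the frame of bush between -0.002 and 0.002 m and horizontal distance between index_pin and bush below 0.003 m and angle between index_pin's own z axis and vertical below 0.06 rad and linear speed of index_pin below 0.01 m/s and velocity of joint carriage between -0.005 and 0.005 m/s and contact force between index_pin and the fingers below 0.1 N and distance of each of short_pin, part_tin, tape_roll from where it was at the start of the episode below 0.02 m); the robot touches nothing.
It fails at once if the index pin is pressed or pushed against the fixture (strip, bush or carriage) with more than 35 N (contact force between index_pin and slide_base above 35 N).
It fails at once if the black pin, the screw tin or the tape roll is moved more than 20 mm (distance of any of short_pin, part_tin, tape_roll from where it was at the start of the episode above 0.02 m).
It also fails if it takes over 61 s, if anything falls off the work surface, if the arm or the gripper's body presses on something with over 40 N, if the wrist force passes 120 N, or if a joint passes its speed limit or range.

## Robot

A 7-joint arm with a two-finger parallel gripper is mounted at the origin on a cart in front of the work surface, level with it; the furniture and walls round the work are solid. World frame = base frame: x ahead of the robot, y to its left, z up, the work surface at z = 0. Lengths are in mm, angles in rad, forces in N, time in s.
With the tool pointing down it reaches from about 425 to 825 mm from the base axis. Payload 3.6 kg.
Tool frame: the origin (TCP) lies on the centre line of the jaws, within the pads' length; the fingertips stand 19 mm ahead of it and the grasp point (between the pads) is the TCP; z points along the fingers, y is the line along which they close (so a half turn about z gives the same grasp; the last joint's range is limited). The gripper opens to 85 mm and grips with 20 to 120 N. Pads are 22 mm wide; open, the fingers measure 114 mm over their backs; the gripper's body (76 mm by 85 mm) begins 54 mm behind the grasp point. The pads swing forward as they close: fully open they stand 13 mm farther back than shut.
Start: joints at [-1.276, 0.615, -0.013, 1.423, 0.008, 1.103, -0.04], TCP at [204.929, 616.821, 250.297] pointing down, gripper open.
Joint ranges: [-3.12, 3.12], [-0.3, 2.06], [-1.34, 1.32], [0.26, 2.42], [-1.36, 4.5], [0.01, 1.98], [-2.84, 2.84]. Speed limits (rad/s): [2.79, 2.79, 3.14, 3.14, 3.14, 3.14, 3.14].

## Interface

Orientations are given as a unit quaternion [w, x, y, z].
In Python, from bench import get_state, capture, hand_in gives the robot as it stands.
- The arm moves only by the tool play_rows, never from a script. Its argument "deltas" is a list of rows, each a list of 2 entries, a list of its own where there are three numbers: the shift along the world's x, y, z normalised to -1 to 1, where 1 is 80 cm, then the turn about the world's z normalised to -1 to 1, where 1 is pi/2 rad. A call has 1 to 10 rows; each row shifts and turns the commanded pose from where the row before left it; what a row does not reach is not made up. A row lasts 1/10 s, in which the tool goes at most 50 mm and 8.59 degrees, less where a joint would pass 70% of its speed; a pose out of reach is approached as far as the arm can. A call with a number of a shift or a turn outside -1 to 1 is refused whole. A call with a gripper value outside its range is refused whole. "claw" is the opening, from -1 (shut) to 1 (fully open), set as the call begins (left out, the last holds). The fingers move at their own pace and stop on an object; "squeeze" is the grip in N (left out, the last holds). Time passes only in rows, so rows that do not move let the fingers close. It gives the time, the measured TCP pose, the force, the opening and the grip force at its end, in the units of the state.
- get_state(): the state, without advancing time (a new reading comes with each control period).
- capture(name): name is "scene" or "top" or "wrist"; returns a dict with "frame" (420x560x3 uint8, red, green, blue), "z_map" (420x560 float32, mm along the optical axis (not along the pixel's ray), 0 where there is no reading), "camera_matrix" (3x3 intrinsics, pixels), "R" (3x3) and "t" (3): a world point X has camera coordinates R X + t. Camera axes: x right, y down, z forward; pixel columns grow to the right and rows downward; lengths in mm; the calibration is good to about 2 mm. A picture is of the moment at which its call begins.
- hand_in(): hands the job in; it is judged then, once.
The state is a dict: "clock": time; "q": joint angles; "qvel": joint speeds; "tau": joint torques, N m; "ee_pos": TCP position; "orientation": TCP orientation; "contact_force": force on the tool from outside, world axes, zero at the start; "ft_torque": the same for the moment, N m; "grip_width": finger opening in mm; "grasp_force": force on a finger pad.
Only numpy, scipy, OpenCV 4.12 (cv2) and the standard library are available. Lean on these libraries where they do the work, as an engineer would, in place of code of your own. Each camera call takes 0.05 s, during which the arm holds its last target. There are 200 camera calls.

## Working session

There is one attempt and no reset: what is moved stays moved. The work goes in short steps, Python scripts to look and compute and a tool call to move; the robot and the scene stay as the last step left them, time stands still between calls to the robot, and variables do not carry over. Pictures are saved under pics/ and viewed, at most 10 in all, crops included, and the job is handed in when it is done.

Besides the shell and the picture viewer there is one more tool, called after "Call:" in YAML: its name, and indented under it one key for each argument. play_rows: Moves the arm, as the interface text tells. Scaled input: -1 to 1 covers 80 cm each way for a shift and pi/2 rad each way for a turn. Its arguments: {"type":"object","properties":{"deltas":{"type":"array"},"claw":{"type":"number"},"squeeze":{"type":"number"}},"required":["deltas"]}

```bash
mkdir -p pics
cat > h.py <<'E'
import numpy as np, cv2
from bench import get_state, capture, hand_in
def save(c,n): cv2.imwrite('pics/'+n,cv2.cvtColor(c['frame'],cv2.COLOR_RGB2BGR))
def pt(c,u,v,z):  # pixel -> world on plane z
    K,R,t=[np.array(c[k],float) for k in('camera_matrix','R','t')]
    d=R.T@np.linalg.inv(K)@np.array([u,v,1.]); o=-R.T@t
    return o+d*(z-o[2])/d[2]
def cloud(c):
    K,R,t=[np.array(c[k],float) for k in('camera_matrix','R','t')]
    v,u=np.mgrid[:420,:560]; z=c['z_map']
    p=np.stack([(u-K[0,2])/K[0,0]*z,(v-K[1,2])/K[1,1]*z,z],-1)
    return (p-t)@R
E
python3 - <<'E'
from h import *
import pickle
for n in('top','scene'):
    c=capture(n); save(c,n+'0.png'); pickle.dump(c,open(n+'.pkl','wb'))
print(get_state())
E
```

```text
{'clock': 0.1, 'q': array([-1.27647653,  0.61581095, -0.01263435,  1.42477522,  0.00811996,
        1.10340192, -0.04038849]), 'qvel': array([ 0.00194674, -0.00277998, -0.0009597 , -0.00412692,  0.00034704,
       -0.00062757, -0.00014848]), 'tau': array([ 1.22029443e-03, -4.70384002e+01,  2.60054162e-01, -1.71571434e+01,
        1.00550891e-02,  5.80600812e-03, -2.01256121e-06]), 'ee_pos': array([204.75085949, 616.2149273 , 249.2492728 ]), 'orientation': array([-1.68724483e-04,  1.59672971e-01,  9.87169270e-01, -1.16029263e-03]), 'contact_force': array([0.13608402, 0.09321462, 0.00328536]), 'ft_torque': array([ 0.01791325, -0.00021749,  0.01492606]), 'grasp_force': 0.0, 'grip_width': 85.37610613386478}
```

View pics/top0.png

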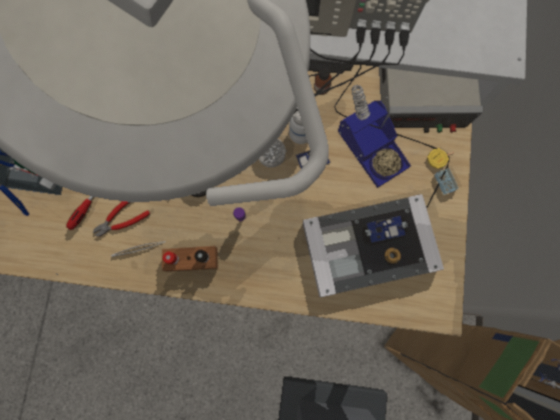

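View pics/scene0.png

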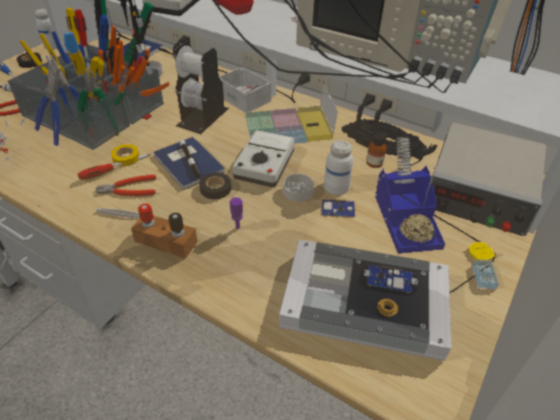

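Run:
```python
from h import *
import pickle
c=pickle.load(open('top.pkl','rb')); s=pickle.load(open('scene.pkl','rb'))
for n,cc in(('top',c),('scene',s)):
    P=cloud(cc); hsv=cv2.cvtColor(cc['frame'],cv2.COLOR_RGB2HSV)
    H,S,V=hsv[...,0].astype(int),hsv[...,1],hsv[...,2]
    red=((H<6)|(H>174))&(S>150)&(V>80); brass=(H>10)&(H<25)&(S>130)&(V>70)
    blk=(V<50); pur=(H>125)&(H<160)&(S>90)
    boxes={'top':{'red':(155,245,185,272),'blk':(190,245,212,268),'brass':(383,245,403,265),'pur':(228,203,250,225)},
           'scene':{'red':(135,200,160,225),'blk':(165,208,190,232),'brass':(372,295,402,320),'pur':(228,192,248,235)}}[n]
    for k,m in(('red',red),('blk',blk),('brass',brass),('pur',pur)):
        x0,y0,x1,y1=boxes[k]; mm=np.zeros_like(m); mm[y0:y1,x0:x1]=m[y0:y1,x0:x1]
        v,u=np.nonzero(mm); q=P[mm]
        if len(v)==0: print(n,k,'none'); continue
        uc,vc=(u.min()+u.max())/2,(v.min()+v.max())/2
        print(n,k,len(v),uc,vc,np.median(q,0).round(1),'zmax',np.percentile(q[:,2],95).round(1),'ray z=48.5',pt(cc,uc,vc,48.5).round(1),'z=81',pt(cc,uc,vc,81).round(1))
# fixture and end blocks: points with z 35..60 
P=cloud(c)
for px in((320,240),(325,280),(420,215),(430,255),(360,210),(375,280),(180,270),(230,230)): print(px,P[px[1],px[0]].round(1))
a=cv2.resize(c['frame'][180:310,150:300],None,fx=5,fy=5,interpolation=cv2.INTER_CUBIC)[:590]
a=cv2.resize(c['frame'][190:305,155:255],(500,575)); b=cv2.resize(s['frame'][190:265,115:255],(300,160)); f=cv2.resize(c['frame'][190:305,295:445],(300,230))
o=np.zeros((575,800,3),np.uint8); o[:,:500]=a;o[:160,500:]=b;o[170:400,500:]=f
cv2.imwrite('pics/crop.png',o[...,::-1])
```

```text
top red 102 169.0 257.5 [483.5 453.   80.4] zmax 83.3 ray z=48.5 [485.1 462.7  48.5] z=81 [483.4 454.   81. ]
top blk 84 201.0 256.0 [493.6 388.7  79.7] zmax 82.8 ray z=48.5 [496.9 397.3  48.5] z=81 [494.9 390.9  81. ]
top brass 101 392.0 254.5 [553.1   1.2  44.9] zmax 49.6 ray z=48.5 [552.6   2.6  48.5] z=81 [548.6  10.2  81. ]
top pur 94 239.0 213.5 [592.1 329.4  74. ] zmax 77.0 ray z=48.5 [596.4 332.6  48.5] z=81 [590.8 328.5  81. ]
scene red 85 145.0 211.5 [481.2 450.5  78.4] zmax 81.1 ray z=48.5 [495.6 473.3  48.5] z=81 [474.4 445.   81. ]
scene blk none
scene brass 253 387.0 307.5 [5.508e+02 3.000e-01 4.340e+01] zmax 48.3 ray z=48.5 [545.1  -0.8  48.5] z=81 [521.5  -5.3  81. ]
scene pur 110 236.0 208.5 [589.  327.7  72.7] zmax 75.4 ray z=48.5 [596.7 333.6  48.5] z=81 [570.5 312.3  81. ]
(320, 240) [564.3 154.6  38.4]
(325, 280) [482.4 134.6  39.3]
(420, 215) [646.2 -52.2  39.4]
(430, 255) [563.2 -79.1  39.7]
(360, 210) [639.2  77.3  43.2]
(375, 280) [495.9  31.8  42.4]
(180, 270) [463.7 445.    8. ]
(230, 230) [565.5 353.   -1.8]
```

View pics/crop.png

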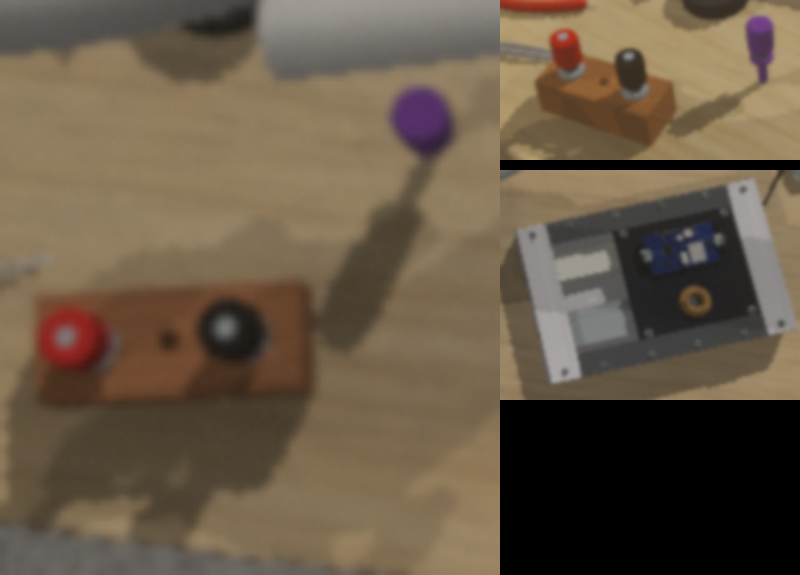

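The red-topped pin (169,258 in top; 145,211 in scene) stands in the rack. The black one (201,256) is the other rack pin, and the purple one (239,213) stands free as a decoy. So the red pin in the rack is the index pin. The bush ring is at (392,254), at the carriage's right-hand end, so +y points left in the image.

Call:
play_rows:
  deltas:
    - [[0.043,-0.025,0],0.04]
    - [[0.043,-0.025,0],0.04]
    - [[0.043,-0.025,0],0.04]
    - [[0.043,-0.025,0],0.04]
    - [[0.043,-0.025,0],0.04]
    - [[0.043,-0.025,0],0.04]
    - [[0.043,-0.025,-0.02],0.04]
    - [[0.043,-0.025,-0.02],0.03]
    - [[0,0,0],0]
    - [[0,0,0],0]
  claw: 0.2

```text
clock: 1.1
ee_pos: [481.0, 455.2, 216.9]
orientation: [-0.001, -0.081, 0.997, -0.001]
contact_force: [-0.5, 0.7, 0.9]
grip_width: 51.0
grasp_force: 0.0
```

Run:
```python
from h import *
import pickle
c=pickle.load(open('top.pkl','rb'))
p=[pt(c,*q,43) for q in((311.5,223),(416.5,199),(327.5,291),(435.5,267))]
print(np.round(p,1)); print('slide', p[0]-p[1],p[2]-p[3])
w=capture('wrist'); save(w,'w1.png')
s=get_state(); print(s['ee_pos'],s['orientation'],s['q'][-1],s['grip_width'],s['clock'])
```

```text
[[597.5 177.1  43. ]
 [679.5 -41.2  43. ]
 [460.6 127.3  43. ]
 [539.3 -91.1  43. ]]
slide [-8.20313415e+01  2.18324813e+02  1.13686838e-13] [-78.68000797 218.44028152   0.        ]
[479.40679073 457.12022118 217.72039872] [-9.44671660e-04 -8.29022597e-02  9.96557229e-01  1.14543595e-04] 0.8667263039813902 51.52912842881591 1.15
```

View pics/w1.png

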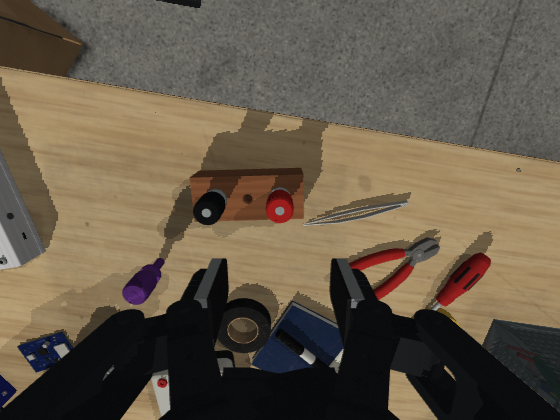

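Wrist view: red knob top at about (280,208), black at (208,208), purple lying off at (140,290); the red one is to be gripped.

```bash
cat >> h.py <<'E'
def redpin(z=81):
    w=capture('wrist'); f=w['frame']; hsv=cv2.cvtColor(f,cv2.COLOR_RGB2HSV); H,S,V=[hsv[...,i].astype(int) for i in range(3)]
    m=(((H<8)|(H>172))&(S>120)&(V>60)).astype(np.uint8)
    P=cloud(w); m&=(np.abs(P[...,2]-66)<25).astype(np.uint8)
    n,l,st,ce=cv2.connectedComponentsWithStats(m)
    i=1+st[1:,4].argmax(); mm=l==i; hull=cv2.convexHull(np.argwhere(mm)[:,::-1].astype(np.int32))
    full=np.zeros(m.shape,np.uint8); cv2.fillConvexPoly(full,hull,1)
    q=P[(full>0)&(P[...,2]>77)]
    s=get_state(); print('pin top',np.median(q,0).round(1),(q[:,:2].min(0)+q[:,:2].max(0))/2,np.ptp(q[:,:2],0),len(q),'box',st[i]); print(s['ee_pos'],s['clock'])
E
python3 -c "
from h import *
redpin()"
```

```text
pin top [483.8 455.9  80.5] [449.01643093 456.06916115] [95.29833402 23.67488086] 571 box [263 191  28  33 644]
[478.64447467 458.15471837 218.29705208] 1.2
```

Call:
play_rows:
  deltas:
    - [[0.003,-0.001,-0.03],0]
    - [[0.003,-0.001,-0.03],0]
    - [[0,0,-0.03],0]
    - [[0,0,-0.015],0]
    - [[0,0,0],0]
    - [[0,0,0],0]
    - [[0,0,0],0]

```text
clock: 1.9
ee_pos: [485.3, 456.4, 136.1]
orientation: [0.001, -0.083, 0.997, 0.001]
contact_force: [-0.0, 0.6, -0.5]
grip_width: 51.3
grasp_force: 0.0
```

```bash
python3 -c "
from h import *
redpin()"
```

```text
pin top [483.4 455.9  80.4] [451.71508201 455.64784734] [89.85899867 24.96793755] 1113 box [ 259  211   39   49 1294]
[485.39467333 456.19311013 136.00473035] 1.95
```

Call:
play_rows:
  deltas:
    - [[-0.002,0,-0.03],0]
    - [[0,0,-0.03],0]
    - [[0,0,-0.02],0]
    - [[0,0,-0.005],0]
    - [[0,0,0],0]
    - [[0,0,0],0]

```text
clock: 2.55
ee_pos: [484.0, 456.0, 67.5]
orientation: [0.001, -0.083, 0.997, 0.001]
contact_force: [0.5, 0.2, -0.7]
grip_width: 51.0
grasp_force: 0.0
```

Call:
play_rows:
  deltas:
    - [[0,0,0],0]
    - [[0,0,0],0]
    - [[0,0,0],0]
    - [[0,0,0],0]
    - [[0,0,0],0]
    - [[0,0,0],0]
  claw: -1
  squeeze: 50

```text
clock: 3.15
ee_pos: [483.9, 455.7, 67.5]
orientation: [0.001, -0.083, 0.997, 0.001]
contact_force: [-0.1, -1.3, 5.2]
grip_width: 22.7
grasp_force: 49.0
```

Call:
play_rows:
  deltas:
    - [[0,0,0],0]
    - [[0,0,0.005],0]
    - [[0,0,0.01],0]
    - [[0,0,0.01],0]
    - [[0,0,0.02],0]
    - [[0,0,0.03],0]
    - [[0,0,0.03],0]
    - [[0,0,0],0]
    - [[0,0,0],0]

```text
clock: 4.05
ee_pos: [483.3, 455.2, 151.2]
orientation: [0.0, -0.083, 0.997, 0.0]
contact_force: [-0.3, -0.7, -2.5]
grip_width: 22.9
grasp_force: 49.2
```

Call:
play_rows:
  deltas:
    - [[0.0,-0.01,0.03],0]
    - [[0.008,-0.05,0],0.02]
    - [[0.008,-0.055,0],0.02]
    - [[0.008,-0.055,0],0.02]
    - [[0.008,-0.055,0],0.02]
    - [[0.01,-0.055,0],0.02]
    - [[0.01,-0.055,0],0.019]
    - [[0.01,-0.055,0],0]
    - [[0.01,-0.055,0],0]
    - [[0.01,-0.055,0],0]

```text
clock: 5.05
ee_pos: [547.9, 53.2, 173.1]
orientation: [-0.002, -0.176, 0.984, 0.0]
contact_force: [0.7, 1.4, -1.7]
grip_width: 22.6
grasp_force: 49.3
```

Call:
play_rows:
  deltas:
    - [[0.003,-0.045,0],0]
    - [[0,-0.02,0],0]
    - [[0,0,0],0]
    - [[0,0,0],0]
    - [[0,0,0],0]
    - [[0,0,0],0]

```text
clock: 5.65
ee_pos: [551.2, 5.9, 174.3]
orientation: [0.0, -0.178, 0.984, 0.001]
contact_force: [0.4, 0.4, -0.6]
grip_width: 22.9
grasp_force: 49.3
```

Run:
```python
from h import *
import pickle
w=capture('wrist'); save(w,'w2.png'); pickle.dump(w,open('w2.pkl','wb'))
s=get_state(); print(s['ee_pos'],s['orientation'],s['contact_force'],s['clock'])
```

```text
[551.21497172   5.40724368 174.30681916] [ 3.32114198e-05 -1.77364881e-01  9.84145067e-01  4.29328164e-04] [ 0.72537636  0.67017862 -0.61726861] 5.7
```

View pics/w2.png

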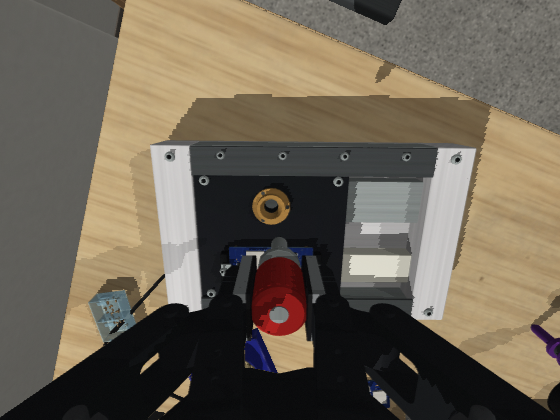

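Wrist view: brass bush at (271,206), the held pin's tip near (279,240), knob top (279,316); the rails run horizontally in the picture.

```bash
cat >> h.py <<'E'
def bush(w):
    hsv=cv2.cvtColor(w['frame'],cv2.COLOR_RGB2HSV); P=cloud(w)
    m=cv2.inRange(hsv,(8,90,50),(30,255,255))&((np.abs(P[...,2]-44)<9)*255).astype(np.uint8)
    n,l,st,ce=cv2.connectedComponentsWithStats(m); i=1+st[1:,4].argmax()
    cn=max(cv2.findContours((l==i).astype(np.uint8),cv2.RETR_EXTERNAL,cv2.CHAIN_APPROX_NONE)[0],key=len)
    X=np.array([pt(w,*q[0],48.5) for q in cn])[:,:2]
    (x,y),(a,b),t=cv2.fitEllipse(X.astype(np.float32)); print('bush',round(x,1),round(y,1),'diam',round(a,1),round(b,1),'box',st[i]); return x,y
def proj(w,X): 
    K,R,t=[np.array(w[k],float) for k in('camera_matrix','R','t')]
    p=K@(R@np.array(X,float)+t); return p[:2]/p[2]
E
python3 - <<'E'
from h import *
import pickle
w=pickle.load(open('w2.pkl','rb')); bush(w); bush(pickle.load(open('top.pkl','rb')))
e=np.array([551.2,5.4,174.3])
for d in(-61.5,-29.5,13.5): print(d,proj(w,e+[0,0,d]))
f=w['frame'][190:350,220:340]; cv2.imwrite('pics/w2c.png',cv2.resize(f,None,fx=3.7,fy=3.7,interpolation=cv2.INTER_CUBIC)[...,::-1])
E
```

```text
bush 550.8 -0.7 diam 30.9 31.3 box [252 188  38  37 927]
bush 490.7 419.5 diam 49.7 131.8 box [162 246  54  25 803]
-61.5 [277.19790525 239.69514278]
-29.5 [276.99553137 263.10240207]
13.5 [276.5726419  312.01525344]
```

View pics/w2c.png

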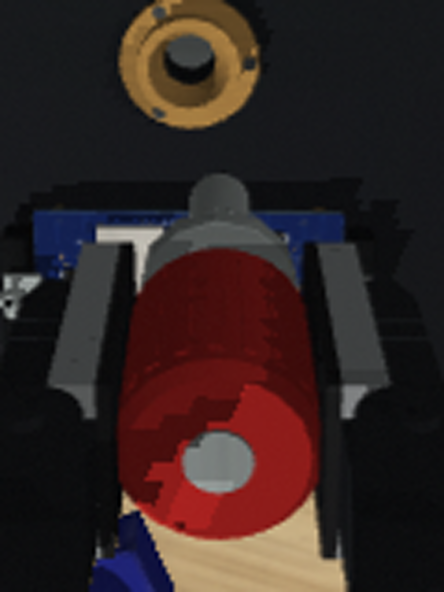

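```bash
cat > fit.py <<'E'
from h import *
from scipy.optimize import least_squares
def circ(q,r,g): 
    f=least_squares(lambda p:np.hypot(*(q[:,:2]-p).T)-r,g,loss='soft_l1',f_scale=.5); return f.x.round(2),np.abs(f.fun).mean().round(2),len(q)
def fits(w,e,b):
    P=cloud(w); X=P.reshape(-1,3); X=X[w['z_map'].ravel()>0]
    near=lambda c,r:np.hypot(X[:,0]-c[0],X[:,1]-c[1])<r
    o=e[2]-29.5; print('z of axis parts from TCP; tcp',e.round(1))
    for n,a,bb,r in(('shank',-27,-3,5),('collar',.5,4.5,11.5),('knob',14,42,12)):
        q=X[near(e,16)&(X[:,2]>o+a)&(X[:,2]<o+bb)]
        if n=='knob':
            hsv=cv2.cvtColor(w['frame'],cv2.COLOR_RGB2HSV).reshape(-1,3)[w['z_map'].ravel()>0].astype(int)
            k=near(e,16)&(X[:,2]>o+a)&(X[:,2]<o+bb)&((hsv[:,0]<8)|(hsv[:,0]>172))&(hsv[:,1]>120); q=X[k]
        if len(q)>5: print(n,circ(q,r,e[:2]),q[:,2].min().round(1),q[:,2].max().round(1))
    q=X[near(e,12)&(X[:,2]>o+40.5)&(X[:,2]<o+46)]
    if len(q): print('top',q.mean(0).round(1),np.percentile(q[:,2],[50,95]))
    q=X[near(b,13)&(X[:,2]>46.3)&(X[:,2]<51)]
    if len(q)>5: print('rim',cv2.minEnclosingCircle(q[:,:2].astype(np.float32)),(q[:,:2].min(0)+q[:,:2].max(0))/2,np.ptp(q,0),len(q))
    q=X[near(b,20)&(X[:,2]>38)&(X[:,2]<46)]; print('z hist',np.histogram(X[near(b,18)][:,2],bins=range(24,54,2)))
E
python3 - <<'E'
from fit import *
import pickle
w=pickle.load(open('w2.pkl','rb')); fits(w,np.array([551.2,5.4,174.3]),(551,-.7))
for z in(48.5,43): print(pt(w,271.2,206.6,z))
E
```

```text
z of axis parts from TCP; tcp [551.2   5.4 174.3]
shank (array([552.06,   6.74]), np.float64(0.17), 127) 117.9 130.6
collar (array([552.94,   6.99]), np.float64(0.85), 257) 145.3 149.3
knob (array([551.97,   6.59]), np.float64(0.78), 1964) 158.8 186.8
top [550.7   5.7 187.3] [187.29720408 188.39451801]
rim ((552.38134765625, -0.2205638438463211), 11.83155345916748) [ 5.52229447e+02 -3.91140012e-01] [23.27999173 23.24613615  3.77777234] 299
z hist (array([ 20,  67,   8,   7,  11,  11,   9, 151, 200, 433, 105, 167, 149,
         1]), array([24, 26, 28, 30, 32, 34, 36, 38, 40, 42, 44, 46, 48, 50, 52]))
[ 5.50922097e+02 -2.59347469e-01  4.85000000e+01]
[5.52560253e+02 2.12426243e-01 4.30000000e+01]
```

Call:
play_rows:
  deltas:
    - [[0,-0.0088,0],0]
    - [[0,0,-0.02],0]
    - [[0,0,-0.03],0]
    - [[0,0,-0.02],0]
    - [[0,0,-0.004],0]
    - [[0,0,0],0]
    - [[0,0,0],0]
    - [[0,0,0],0]

```text
clock: 6.5
ee_pos: [552.1, -3.8, 116.1]
orientation: [0.001, -0.176, 0.984, -0.0]
contact_force: [-0.2, -0.3, -2.2]
grip_width: 22.8
grasp_force: 49.3
```

Run:
```python
from fit import *
w=capture('wrist'); save(w,'w3.png'); s=get_state(); print(s['contact_force'])
fits(w,s['ee_pos'],(552.2,-.4))
```

```text
[ 0.21695453 -0.61170093 -0.6355619 ]
z of axis parts from TCP; tcp [552.   -3.8 116.1]
shank (array([553.05,  -3.04]), np.float64(0.15), 125) 59.8 73.4
collar (array([553.9,  -2.8]), np.float64(0.9), 242) 87.1 91.1
knob (array([552.89,  -3.15]), np.float64(0.7), 1902) 100.7 128.6
top [551.5  -3.8 129.1] [129.13832318 130.14794424]
rim ((552.3576049804688, -0.3410259187221527), 12.005789756774902) [ 5.51703243e+02 -3.66582279e-01] [21.95526535 23.30698638  4.07943707] 350
z hist (array([ 18,  92,  14,  20,  11,  13,   8, 177, 264, 575, 110, 208, 152,
         1]), array([24, 26, 28, 30, 32, 34, 36, 38, 40, 42, 44, 46, 48, 50, 52]))
```

Call:
play_rows:
  deltas:
    - [[-0.001,0.0034,0],0]
    - [[0,0,-0.005],0]
    - [[0,0,0],0]
    - [[0,0,0],0]
    - [[0,0,0],0]

```text
clock: 7.05
ee_pos: [550.6, -1.2, 111.1]
orientation: [-0.0, -0.176, 0.984, -0.0]
contact_force: [0.2, 0.2, -1.6]
grip_width: 23.0
grasp_force: 49.3
```

Run:
```python
from fit import *
w=capture('wrist'); s=get_state(); print(s['contact_force'])
fits(w,s['ee_pos'],(552.2,-.4))
```

```text
[-0.63821663 -0.57825105 -2.12716218]
z of axis parts from TCP; tcp [550.6  -1.2 111.1]
shank (array([ 5.5142e+02, -4.8000e-01]), np.float64(0.17), 121) 54.8 67.5
collar (array([ 5.5229e+02, -1.4000e-01]), np.float64(0.86), 267) 82.2 86.1
knob (array([ 5.5131e+02, -4.9000e-01]), np.float64(0.82), 1997) 95.6 123.6
top [550.   -1.1 124. ] [124.02635268 125.08714996]
rim ((552.4343872070312, -0.3259279727935791), 11.894645690917969) [ 5.51338111e+02 -2.64674796e-01] [21.11982269 23.56418467  3.51123306] 335
z hist (array([ 15,  78,   7,   8,   5,   3,   7, 174, 259, 568, 126, 220, 126,
         0]), array([24, 26, 28, 30, 32, 34, 36, 38, 40, 42, 44, 46, 48, 50, 52]))
```

Call:
play_rows:
  deltas:
    - [[0.001,0,0],0]
    - [[0,0,-0.004],0]
    - [[0,0,-0.004],0]
    - [[0,0,-0.004],0]
    - [[0,0,-0.004],0]
    - [[0,0,0],0]
    - [[0,0,0],0]

```text
clock: 7.8
ee_pos: [551.3, -1.1, 98.2]
orientation: [-0.0, -0.176, 0.984, -0.0]
contact_force: [-0.5, -0.3, -1.3]
grip_width: 22.8
grasp_force: 49.3
```

Call:
play_rows:
  deltas:
    - [[0,0,-0.004],0]
    - [[0,0,-0.004],0]
    - [[0,0,-0.001],0]
    - [[0,0,0],0]
    - [[0,0,0],0]

```text
clock: 8.3
ee_pos: [551.4, -1.1, 91.1]
orientation: [0.0, -0.176, 0.984, -0.0]
contact_force: [0.1, -0.3, -0.7]
grip_width: 22.3
grasp_force: 49.3
```

Call:
play_rows:
  deltas:
    - [[0,0,-0.001],0]
    - [[0,0,-0.001],0]
    - [[0,0,0],0]
    - [[0,0,0],0]

```text
clock: 8.7
ee_pos: [551.3, -1.1, 89.5]
orientation: [0.0, -0.176, 0.984, -0.0]
contact_force: [0.2, -0.0, -1.4]
grip_width: 22.4
grasp_force: 49.3
```

Call:
play_rows:
  deltas:
    - [[0,0,-0.001],0]
    - [[0,0,0],0]
    - [[0,0,0],0]

```text
clock: 9.0
ee_pos: [551.3, -1.1, 88.7]
orientation: [-0.0, -0.176, 0.984, -0.0]
contact_force: [1.0, 0.7, -0.6]
grip_width: 22.8
grasp_force: 49.3
```

Call:
play_rows:
  deltas:
    - [[0,0,-0.001],0]
    - [[0,0,0],0]
    - [[0,0,0],0]

```text
clock: 9.3
ee_pos: [551.5, -1.1, 88.3]
orientation: [0.0, -0.176, 0.984, -0.0]
contact_force: [-1.3, -0.8, 3.8]
grip_width: 22.6
grasp_force: 49.6
```

Call:
play_rows:
  deltas:
    - [[-0.00048,0.0013,0],0]
    - [[-0.00048,0.0013,0],0]
    - [[-0.00048,0.0013,0],0]
    - [[-0.00048,0.0013,0],0]
    - [[-0.00048,0.0013,0],0]
    - [[-0.00048,0.0013,0],0]
    - [[-0.00048,0.0013,0],0]
    - [[-0.00048,0.0013,0],0]
    - [[0,0,0],0]
    - [[0,0,0],0]

```text
clock: 10.3
ee_pos: [548.8, 6.9, 88.3]
orientation: [0.001, -0.176, 0.984, -0.0]
contact_force: [1.4, -4.4, 5.7]
grip_width: 22.6
grasp_force: 50.0
```

Call:
play_rows:
  deltas:
    - [[-0.00048,0.0013,0],0]
    - [[-0.00048,0.0013,0],0]
    - [[-0.00048,0.0013,0],0]
    - [[-0.00048,0.0013,0],0]
    - [[0,0,0],0]
    - [[0,0,0],0]

```text
clock: 10.9
ee_pos: [547.3, 11.1, 88.3]
orientation: [0.001, -0.176, 0.984, -0.0]
contact_force: [0.6, -3.8, 5.3]
grip_width: 22.1
grasp_force: 50.0
```

Call:
play_rows:
  deltas:
    - [[-0.00048,0.0013,0],0]
    - [[-0.00048,0.0013,0],0]
    - [[-0.00048,0.0013,0],0]
    - [[-0.00048,0.0013,0],0]
    - [[0,0,0],0]
    - [[0,0,0],0]

```text
clock: 11.5
ee_pos: [545.8, 15.2, 88.3]
orientation: [0.001, -0.175, 0.984, -0.0]
contact_force: [1.2, -3.8, 5.2]
grip_width: 22.9
grasp_force: 50.0
```

Run:
```python
from fit import *
w=capture('wrist'); save(w,'w4.png'); s=get_state(); print(s['contact_force'])
fits(w,s['ee_pos'],s['ee_pos'])
```

```text
[ 1.6189875  -4.75057692  6.21415181]
z of axis parts from TCP; tcp [545.8  15.3  88.2]
shank (array([539.11,  12.63]), np.float64(4.78), 1217) 34.1 49.8
collar (array([547.5 ,  16.08]), np.float64(0.84), 242) 59.3 63.2
knob (array([546.55,  15.84]), np.float64(0.67), 1876) 72.8 100.7
top [545.1  15.3 101.3] [101.30179217 102.33927044]
rim ((546.3574829101562, 14.2136812210083), 11.652630805969238) [544.7391299   13.90803121] [18.94104793 21.6828316   3.44350397] 286
z hist (array([  2,   5,   3,   1,   0,   3,   6, 246, 304, 578, 118, 177, 121,
         0]), array([24, 26, 28, 30, 32, 34, 36, 38, 40, 42, 44, 46, 48, 50, 52]))
```

Call:
play_rows:
  deltas:
    - [[-0.00048,0.0013,0],0]
    - [[-0.00048,0.0013,0],0]
    - [[-0.00048,0.0013,0],0]
    - [[-0.00048,0.0013,0],0]
    - [[0,0,0],0]
    - [[0,0,0],0]

```text
clock: 12.15
ee_pos: [544.2, 19.4, 88.3]
orientation: [0.001, -0.176, 0.984, -0.0]
contact_force: [1.5, -4.3, 5.3]
grip_width: 22.7
grasp_force: 50.0
```

Call:
play_rows:
  deltas:
    - [[-0.00048,0.0013,0],0]
    - [[-0.00048,0.0013,0],0]
    - [[-0.00048,0.0013,0],0]
    - [[-0.00048,0.0013,0],0]
    - [[0,0,0],0]
    - [[0,0,0],0]

```text
clock: 12.75
ee_pos: [542.5, 24.0, 88.1]
orientation: [0.001, -0.176, 0.984, -0.0]
contact_force: [1.8, -4.2, 4.3]
grip_width: 23.0
grasp_force: 50.0
```

Call:
play_rows:
  deltas:
    - [[0,0,0],0]
    - [[0,0,-0.0005],0]
    - [[0,0,0],0]

```text
clock: 13.05
ee_pos: [542.6, 24.0, 87.9]
orientation: [0.001, -0.176, 0.984, 0.0]
contact_force: [1.7, -4.4, 6.0]
grip_width: 22.9
grasp_force: 50.0
```

Call:
play_rows:
  deltas:
    - [[-0.00048,0.0013,0],0]
    - [[-0.00048,0.0013,0],0]
    - [[0,0,0],0]
    - [[0,0,0],0]

```text
clock: 13.45
ee_pos: [540.9, 27.4, 86.9]
orientation: [-0.0, -0.176, 0.984, 0.001]
contact_force: [1.6, -1.2, 0.5]
grip_width: 22.5
grasp_force: 49.5
```

Call:
play_rows:
  deltas:
    - [[0,0,-0.001],0]
    - [[0,0,-0.001],0]
    - [[0,0,0],0]
    - [[0,0,0],0]

```text
clock: 13.85
ee_pos: [540.8, 26.9, 85.5]
orientation: [-0.001, -0.176, 0.984, 0.001]
contact_force: [0.6, 1.4, -0.1]
grip_width: 23.1
grasp_force: 49.3
```

Call:
play_rows:
  deltas:
    - [[0,0,-0.001],0]
    - [[0,0,-0.001],0]
    - [[0,0,0],0]
    - [[0,0,0],0]

```text
clock: 14.25
ee_pos: [541.1, 27.0, 84.5]
orientation: [-0.0, -0.176, 0.984, 0.001]
contact_force: [-0.7, 3.0, 2.1]
grip_width: 22.7
grasp_force: 49.7
```

Call:
play_rows:
  deltas:
    - [[-0.0003,0.0008,0],0]
    - [[0,0,0],0]
    - [[0,0,0],0]

```text
clock: 14.55
ee_pos: [541.1, 27.1, 84.4]
orientation: [0.0, -0.176, 0.984, 0.0]
contact_force: [-0.5, 3.4, 2.9]
grip_width: 23.0
grasp_force: 49.8
```

Call:
play_rows:
  deltas:
    - [[-0.0003,0.0008,0],0]
    - [[0,0,0],0]
    - [[0,0,0],0]

```text
clock: 14.85
ee_pos: [541.0, 27.1, 84.4]
orientation: [0.0, -0.176, 0.984, -0.0]
contact_force: [-0.2, 2.5, 3.1]
grip_width: 22.9
grasp_force: 49.8
```

Call:
play_rows:
  deltas:
    - [[-0.0004,0.001,0],0]
    - [[-0.0003,0.0008,0],0]
    - [[0,0,0],0]
    - [[0,0,0],0]

```text
clock: 15.25
ee_pos: [540.9, 27.5, 84.4]
orientation: [0.0, -0.175, 0.985, -0.001]
contact_force: [0.6, -0.5, 2.3]
grip_width: 23.0
grasp_force: 49.7
```

Lateral force is near zero now; press down.

Call:
play_rows:
  deltas:
    - [[0,0,-0.001],0]
    - [[0,0,-0.001],0]
    - [[0,0,0],0]
    - [[0,0,0],0]

```text
clock: 15.65
ee_pos: [540.4, 28.2, 82.4]
orientation: [-0.0, -0.175, 0.984, -0.0]
contact_force: [1.9, -0.8, -1.5]
grip_width: 22.3
grasp_force: 49.3
```

Call:
play_rows:
  deltas:
    - [[0,0,-0.001],0]
    - [[0,0,-0.001],0]
    - [[0,0,-0.001],0]
    - [[0,0,0],0]
    - [[0,0,0],0]

```text
clock: 16.15
ee_pos: [540.2, 28.6, 80.2]
orientation: [-0.0, -0.176, 0.984, -0.0]
contact_force: [2.5, -1.2, -1.7]
grip_width: 22.9
grasp_force: 49.4
```

Call:
play_rows:
  deltas:
    - [[0,0,-0.001],0]
    - [[0,0,-0.001],0]
    - [[0,0,0],0]
    - [[0,0,0],0]

```text
clock: 16.55
ee_pos: [540.2, 28.7, 78.6]
orientation: [-0.0, -0.176, 0.984, -0.0]
contact_force: [1.5, -1.7, -0.2]
grip_width: 22.2
grasp_force: 49.4
```

Call:
play_rows:
  deltas:
    - [[0,0,-0.001],0]
    - [[0,0,0],0]
    - [[0,0,0],0]

```text
clock: 16.85
ee_pos: [540.3, 28.7, 78.0]
orientation: [-0.0, -0.176, 0.984, -0.0]
contact_force: [0.7, -1.4, 0.7]
grip_width: 22.6
grasp_force: 49.6
```

Call:
play_rows:
  deltas:
    - [[0,0,-0.001],0]
    - [[0,0,0],0]
    - [[0,0,0],0]

```text
clock: 17.15
ee_pos: [540.3, 28.7, 77.9]
orientation: [0.0, -0.176, 0.984, -0.0]
contact_force: [0.8, -1.2, 6.0]
grip_width: 22.7
grasp_force: 50.2
```

Call:
play_rows:
  deltas:
    - [[0,0,0],0]
    - [[0,0,0],0]
    - [[0,0,0],0]
    - [[0,0,0],0]
    - [[0,0,0],0]
    - [[0,0,0.01],0]
    - [[0,0,0.02],0]
    - [[0,0,0.04],0]
    - [[0,0,0.04],0]
    - [[0,0,0.02],0]
  claw: 0.2

```text
clock: 18.15
ee_pos: [541.6, 28.9, 184.4]
orientation: [0.002, -0.176, 0.984, -0.0]
contact_force: [0.5, -0.6, -0.2]
grip_width: 51.3
grasp_force: 0.0
```

Call:
play_rows:
  deltas:
    - [[0,0,0],0]
    - [[0,0,0],0]
    - [[0,0,0],0]
    - [[0,0,0],0]
    - [[0,0,0],0]

```text
clock: 18.65
ee_pos: [539.8, 28.6, 180.1]
orientation: [-0.001, -0.176, 0.984, 0.0]
contact_force: [-0.4, 0.3, 0.5]
grip_width: 51.2
grasp_force: 0.0
```

Run:
```python
from fit import *
w=capture('wrist'); save(w,'w5.png'); s=get_state(); print(s['ee_pos'],s['contact_force'],s['grip_width'])
fits(w,np.array([541,29,78.]),(541,29))
f=w['frame'][130:280,180:380]; cv2.imwrite('pics/w5c.png',cv2.resize(f,None,fx=3.7,fy=3.7)[...,::-1])
```

```text
[539.92686442  28.63382039 180.27398595] [-0.13400196 -0.52534207  0.00348245] 51.11218555146024
z of axis parts from TCP; tcp [541.  29.  78.]
shank (array([533.22,  26.3 ]), np.float64(5.83), 360) 38.1 45.5
collar (array([541.97,  29.47]), np.float64(0.43), 52) 49.2 53.0
knob (array([541.13,  29.36]), np.float64(1.26), 530) 62.9 90.5
top [540.5  29.   91. ] [90.95502925 92.21803788]
rim ((539.2848510742188, 27.312278747558594), 11.539041519165039) [537.87579265  26.82160052] [16.56548556 19.51781053  4.37463502] 47
z hist (array([  0,   0,   0,   0,   0,   0,   0, 113, 141, 256,  29,  20,  18,
        17]), array([24, 26, 28, 30, 32, 34, 36, 38, 40, 42, 44, 46, 48, 50, 52]))
```

View pics/w5c.png

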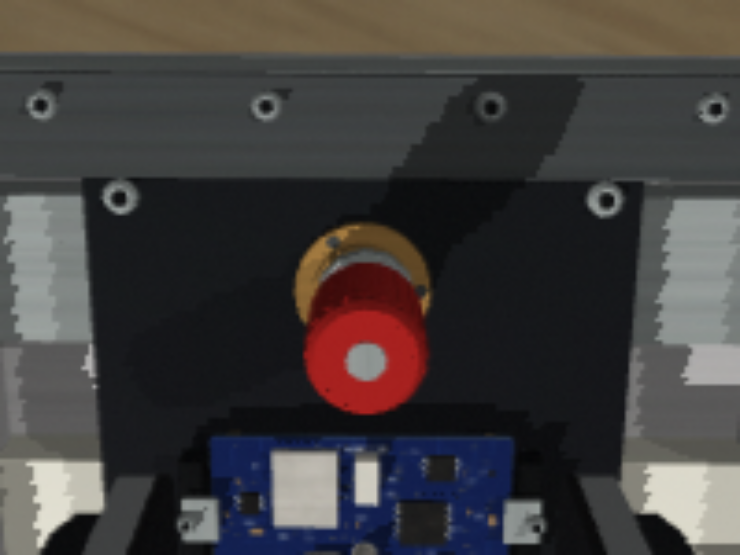

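The crop shows the pin upright with its collar flush on the bush (crop 365,265). The knob top is at z about 91, which matches 48.5 + 43, and the gripper is clear.

```bash
python3 -c "
from bench import hand_in
print(hand_in())"
```

```text
the job is handed in; nothing more can be done
None
```

The index pin is fully home in the strip's hole with its collar flush on the bush and the gripper clear; I handed the job in at about 19 s, and no verdict was returned.

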